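Sticker a carved frame rail for drying

ROBOT

A 6-joint arm with a two-finger parallel gripper is mounted at the origin on the work surface. World frame = base frame: x ahead of the robot, y to its left, z up, the work surface at z = 0. Lengths are in m, angles in rad, forces in N, time in s.
With the tool pointing down it reaches from about 0.325 to 0.75 m from the base axis. Payload 7.6 kg.
Tool frame: the origin (TCP) lies at the centre of the arm's flange, where the gripper is bolted on; the fingertips stand 173 mm ahead of it and the grasp point (between the pads) lies 155 mm ahead of it (arm.tip_reach is the distance from the TCP to the fingertips, in m); z points along the fingers, y is the line along which they close (so a half turn about z gives the same grasp; the last joint's range is limited). The gripper opens to 85 mm and grips with 20 to 120 N. Pads are 22 mm wide; open, the fingers measure 114 mm over their backs; the gripper's body (76 mm by 85 mm) begins 54 mm behind the grasp point. The pads swing forward as they close: fully open they stand 13 mm farther back than shut.
Start: joints at [1.219, 0.052, 1.401, -0, 1.689, -0.07], TCP at [0.146, 0.504, 0.405] pointing down, gripper open.
Joint ranges: [-2.9, 2.9], [-0.91, 2.17], [0.12, 2.37], [-1.06, 4.2], [0.26, 2.73], [-2.93, 2.93]. Speed limits (rad/s): [2.57, 2.57, 3.01, 3.14, 3.14, 3.14].

INTERFACE

Orientations are given as a unit quaternion [x, y, z, w].
In Python, from plant import arm gives the robot as it stands.
- The arm moves only by the tool apply_moves, never from a script. Its argument "rows" is a list that holds one entry, the list of rows, each a list of 6 numbers: the shift along the tool's x, y, z in cm, then the turn, a rotation vector about the tool's x, y, z in degrees. A call has 1 to 20 rows; each row is the pose to reach, as a shift and turn from the pose commanded when the call began, along the tool's axes at that moment; what a row does not reach only later rows make up. A row lasts 1/10 s, in which the tool goes at most 50 mm and 8.59 degrees, less where a joint would pass 70% of its speed; a pose out of reach is approached as far as the arm can. A call with a gripper value outside its range is refused whole. "claw" is the opening, from -1 (shut) to 1 (fully open), set as the call begins (left out, the last holds). The fingers move at their own pace and stop on an object; "squeeze" is the grip in N (left out, the last holds). Time passes only in rows, so rows that repeat a pose let the fingers close. It gives the time, the measured TCP pose, the force, the opening and the grip force at its end, in the units of the state.
- arm.get_state(): the state, without advancing time (a new reading comes with each control period).
- arm.camera(name): name is "scene" or "top" or "wrist"; returns a dict with "pixels" (400x640x3 uint8, red, green, blue), "vfov" (degrees; the focal length in pixels is half the picture's height over the tangent of half this angle, whatever the lens; pixels are square), "cx", "cy" (the principal point, pixels), "dist" ([k1, k2, p1, p2, k3] as OpenCV has them; the pictures are not rectified), "extrinsics" (4x4, takes a point from camera to world coordinates); the wrist camera has in their place "hand_eye" (4x4, takes a point from camera to tool coordinates, whose origin is the TCP and whose axes are the flange's). Camera axes: x right, y down, z forward; pixel columns grow to the right and rows downward; lengths in m; the calibration is good to about 2 mm. A picture is of the moment at which its call begins: read the wrist's pose just before it. There is no depth.
- arm.job_done(): hands the job in; it is judged then, once.
The state is a dict: "t": time; "joint_positions": joint angles; "joint_velocities": joint speeds; "joint_efforts": joint torques, N m; "ee_pos": TCP position; "eef_rot": TCP orientation; "contact_force": force on the tool from outside, world axes, zero at the start; "wrist_torque": the same for the moment, N m; "grip_width": opening from 0.0 (shut) to 1.0 (fully open); "gripper_force": force on a finger pad.
Only numpy, scipy, OpenCV 4.12 (cv2) and the standard library are available. Lean on these libraries where they do the work, as an engineer would, in place of code of your own. Each camera call takes 0.05 s, during which the arm holds its last target. There are 200 camera calls.

TASK

The freshly oiled frame rails are being stacked to dry. The lower rail already has one square spacer stick across one end: lay the matching loose stick crosswise on the flat at its bare end, then lay the other carved rail, carving up, squarely over the lower one so it rests level on both sticks, clear of the carving. Set both down rather than dropping them.

Things in the scene. Friction and masses are not known exactly. Their poses are not given: they have to be found in the camera images.
- lower_rail: Lower carved frame rail of pale wood, 300 x 50 x 20 mm, lying flat on the bench, held fast end to end between two low steel bench dogs (14 mm high, 18 mm long, one against each end). Origin: centre of its underside. x runs along its length, y across its width, z up. Low carving, 6 mm high, covers the middle of its top face (x from -40 to +40 mm, y within 16 mm); the ends are flat. The bare end is the -x end; the rail may point any way.
- laid_stick: Square spacer stick of pale wood, 120 x 16 x 16 mm, already lying loose across the +x end of the lower rail, 95 to 120 mm from the rail's middle. Origin: its centre. x along its length.
- stick: The loose spacer stick to lay: square, pale wood, 120 x 16 x 16 mm, identical to the one on the lower rail, lying on the bench. Origin: its centre, 8 mm above the bench. x along its length. A thicker block (110 x 30 x 30 mm) and a thin flat lath (130 x 34 x 6 mm) of the same wood lie about too and are not wanted.
- next_rail: The other carved frame rail, same size and carving as the lower one (300 x 50 x 20 mm plus carving to 26 mm over the middle 80 mm), loose, lying flat on the bench carving up, about 160 g. Origin: centre of its underside. x along its length, y across its 50 mm width, z up out of the carved face.
Not all that is in view belongs to the job. What is shaped like the stick but blue or purple is not meant. What is shaped like the laid_stick but black is not meant.

How it is judged:
By the outcome, as a careful person would: the job done as asked, in the order asked, and still so for the second after the job is handed in, with the robot touching nothing.
It also fails if it takes over 54 s, if anything falls off the work surface, if the arm or the gripper's body presses on something with over 40 N, if the wrist force passes 120 N, or if a joint passes its speed limit or range.

## Working session

There is one attempt and no reset: what is moved stays moved. The work goes in short steps, Python scripts to look and compute and a tool call to move; the robot and the scene stay as the last step left them, time stands still between calls to the robot, and variables do not carry over. Pictures are saved under pics/ and viewed, at most 13 in all, crops included, and the job is handed in when it is done.

Besides the shell and the picture viewer there is one more tool, called after "Request:" in YAML: its name, and indented under it one key for each argument. apply_moves: Moves the arm, as the interface text tells. Its arguments: {"type":"object","properties":{"rows":{"type":"array","items":{"type":"array","items":{"type":"array","items":{"type":"number"}}}},"claw":{"type":"number"},"squeeze":{"type":"number"}},"required":["rows"]}

```bash
ls; mkdir -p pics; cat > h.py <<'E'
import numpy as np, cv2
from plant import arm
from scipy.spatial.transform import Rotation as R
def cam(name):
    s=arm.get_state(); c=arm.camera(name); p=c["pixels"]
    f=p.shape[0]/2/np.tan(np.radians(c["vfov"])/2)
    K=np.array([[f,0,c["cx"]],[0,f,c["cy"]],[0,0,1.]])
    if name=="wrist":
        T=np.eye(4);T[:3,:3]=R.from_quat(s["eef_rot"]).as_matrix();T[:3,3]=s["ee_pos"]
        E=T@np.array(c["hand_eye"])
    else: E=np.array(c["extrinsics"])
    return p,K,np.array(c["dist"],float),E
def cast(px,K,D,E,z):
    u=cv2.undistortPoints(np.array(px,float).reshape(-1,1,2),K,D).reshape(-1,2)
    d=np.c_[u,np.ones(len(u))]@E[:3,:3].T
    return E[:3,3]+d*((z-E[2,3])/d[:,2])[:,None]
E
python3 - <<'E'
from h import *
for n in("top","scene"):
    p,K,D,T=cam(n); cv2.imwrite(f"pics/{n}0.png",p[:,:,::-1]); np.savez(f"{n}0.npz",p=p,K=K,D=D,E=T); print(n,K[0,0],D,T.round(3))
print(arm.get_state())
E
```

```text
pics
top 362.7489171028023 [0.02765354 0.         0.         0.         0.        ] [[-0.124 -0.967  0.222  0.339]
 [-0.992  0.121 -0.028  0.041]
 [ 0.    -0.223 -0.975  0.82 ]
 [ 0.     0.     0.     1.   ]]
scene 416.9315553124598 [-0.0944712  0.         0.         0.         0.       ] [[ 0.12   0.716 -0.688  1.21 ]
 [ 0.993 -0.099  0.07  -0.023]
 [-0.018 -0.692 -0.722  0.804]
 [ 0.     0.     0.     1.   ]]
{'t': 0.1, 'joint_positions': array([ 1.21867846e+00,  5.27794447e-02,  1.40163473e+00, -1.94869314e-05,
        1.68856873e+00, -7.02532989e-02]), 'joint_velocities': array([ 6.50631388e-05, -6.23523633e-04, -1.63590428e-03, -6.36046455e-04,
       -7.03842503e-04,  9.91360654e-04]), 'joint_efforts': array([ 9.28878362e-04, -3.82580781e+01, -3.60985315e+01, -5.73156490e-05,
        4.77567097e-03,  2.63345544e-05]), 'ee_pos': array([0.14597567, 0.50427364, 0.40394768]), 'eef_rot': array([ 1.40467311e-01,  9.90085073e-01, -6.81712906e-04, -1.36250478e-04]), 'contact_force': array([ 0.16797099,  0.19326098, -0.0113663 ]), 'wrist_torque': array([0.03791703, 0.03196044, 0.03870208]), 'gripper_force': 0.0, 'grip_width': 0.9990577596458922}
```

View pics/top0.png

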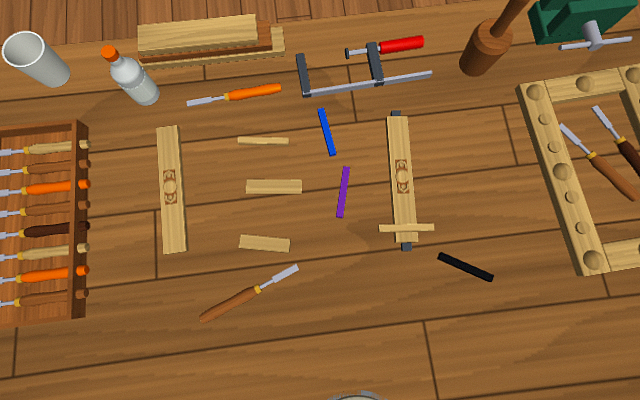

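View pics/scene0.png

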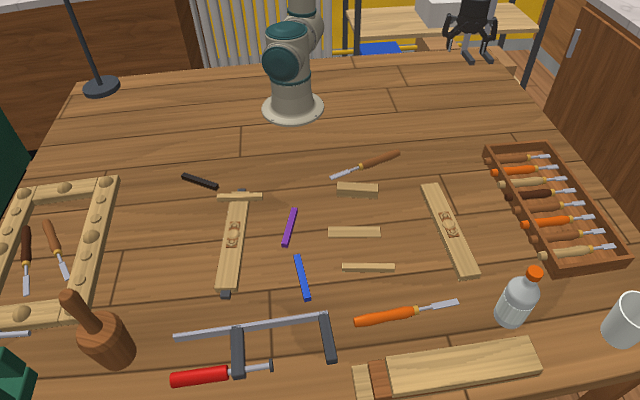

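The top view shows the lower rail at (401,178), with its laid stick at (406,228) and its bare end far from the robot at (399,120). The next rail is at (171,190), and the pale candidates are at (263,141), (274,186) and (264,243). I'll measure each of them.

```bash
cat > m.py <<'E'
from h import *
d=np.load("top0.npz"); p,K,D,T=[d[k] for k in("p","K","D","E")]
hsv=cv2.cvtColor(p,cv2.COLOR_RGB2HSV)
for n,u,v in(("rail",171,220),("bench",210,220),("stick",263,141),("low",398,130)): print(n,hsv[v,u],p[v,u])
g=(hsv[:,:,2]>165)&(hsv[:,:,0]>12)&(hsv[:,:,0]<32)&(hsv[:,:,1]>60)
m=g.astype(np.uint8)*255
cv2.imwrite("pics/mask.png",m)
m=cv2.morphologyEx(m,cv2.MORPH_CLOSE,np.ones((3,3)))
cs,_=cv2.findContours(m,cv2.RETR_EXTERNAL,cv2.CHAIN_APPROX_NONE)
for c in cs:
    if cv2.contourArea(c)<200: continue
    cen=c.reshape(-1,2).mean(0)
    if not(120<cen[0]<450 and 100<cen[1]<260): continue
    for z in(.006,.016,.020,.03):
        w=cast(c.reshape(-1,2),K,D,T,z)[:,:2]
        (cx,cy),(a,b),an=cv2.minAreaRect((w*1000).astype(np.float32))
        if a<b:a,b,an=b,a,an-90
        print(cen.round(),z,"c",round(cx,1),round(cy,1),"size",round(a),round(b),"long-axis deg",round(an,1))
E
python3 m.py
```

```text
rail [ 19 130 204] [204 165 100]
bench [ 15 161 150] [150 102  55]
stick [ 19 130 214] [214 175 105]
low [ 20 128 195] [195 162  97]
[264. 243.] 0.006 c 439.3 146.1 size 111 31 long-axis deg 77.3
[264. 243.] 0.016 c 438.1 144.8 size 110 31 long-axis deg 77.3
[264. 243.] 0.02 c 437.6 144.3 size 109 30 long-axis deg 77.3
[264. 243.] 0.03 c 436.3 143.0 size 108 30 long-axis deg 77.3
[274. 186.] 0.006 c 567.4 112.5 size 128 34 long-axis deg 82.9
[274. 186.] 0.016 c 564.6 111.7 size 126 33 long-axis deg 82.9
[274. 186.] 0.02 c 563.5 111.3 size 126 33 long-axis deg 82.9
[274. 186.] 0.03 c 560.6 110.4 size 124 33 long-axis deg 82.9
[247. 142.] 0.006 c 685.0 161.1 size 314 26 long-axis deg 88.0
[247. 142.] 0.016 c 680.7 159.7 size 310 26 long-axis deg 88.0
[247. 142.] 0.02 c 679.0 159.1 size 308 25 long-axis deg 88.0
[247. 142.] 0.03 c 674.8 157.6 size 305 25 long-axis deg 88.0
[166. 185.] 0.006 c 594.6 379.6 size 305 110 long-axis deg 1.5
[166. 185.] 0.016 c 591.4 375.5 size 301 109 long-axis deg 1.5
[166. 185.] 0.02 c 590.2 373.8 size 299 108 long-axis deg 1.5
[166. 185.] 0.03 c 587.0 369.6 size 296 107 long-axis deg 1.5
[405. 176.] 0.006 c 547.5 -191.6 size 276 229 long-axis deg -40.5
[405. 176.] 0.016 c 544.9 -188.8 size 273 226 long-axis deg -40.5
[405. 176.] 0.02 c 543.9 -187.6 size 271 225 long-axis deg -40.5
[405. 176.] 0.03 c 541.3 -184.8 size 268 223 long-axis deg -40.5
```

```bash
cat > m.py <<'E'
from h import *
d=np.load("top0.npz"); p,K,D,T=[d[k] for k in("p","K","D","E")]
hsv=cv2.cvtColor(p,cv2.COLOR_RGB2HSV)
m=((hsv[:,:,2]>165)&(hsv[:,:,1]<148)&(hsv[:,:,0]>12)&(hsv[:,:,0]<32)).astype(np.uint8)*255
def rect(name,x0,y0,x1,y1,z,op=3):
    q=np.zeros_like(m); q[y0:y1,x0:x1]=m[y0:y1,x0:x1]
    if op: q=cv2.morphologyEx(q,cv2.MORPH_OPEN,np.ones((op,op)))
    cs,_=cv2.findContours(q,cv2.RETR_EXTERNAL,cv2.CHAIN_APPROX_NONE)
    c=max(cs,key=cv2.contourArea).reshape(-1,2)
    w=cast(c,K,D,T,z)[:,:2]
    (cx,cy),(a,b),an=cv2.minAreaRect((w*1000).astype(np.float32))
    if a<b:a,b,an=b,a,an-90
    print(name,"c",round(cx,1),round(cy,1),"size",round(a),round(b),"deg",round(an,1))
rect("stick",225,130,300,150,.016)
rect("next",145,115,195,260,.02)
rect("low top part",380,105,425,219,.02)
rect("laid",370,220,440,237,.036)
cv2.imwrite("pics/m2.png",np.hstack([cv2.resize(p[100:260,140:300,::-1],None,fx=2.5,fy=2.5,interpolation=0),cv2.resize(p[100:260,340:500,::-1],None,fx=2.5,fy=2.5,interpolation=0)]))
E
python3 m.py
```

```text
stick c 679.3 125.3 size 118 15 deg 82.9
next c 590.9 344.1 size 299 49 deg 1.4
low top part c 575.9 -184.7 size 248 49 deg -5.6
laid c 429.1 -166.9 size 118 35 deg 82.9
```

View pics/m2.png

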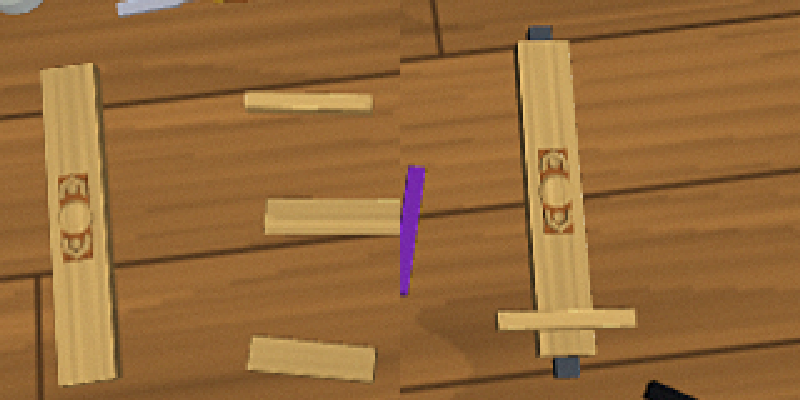

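The picture confirms that the stick is the narrow pale piece at top-image (263,141), measured at 118x15 mm. The block and the lath match their given sizes too. The lower rail's bare end points away from the robot. Next I move above the stick.

```bash
cat >> h.py <<'E'
def go(x,y,z,deg):
    """shift (cm) and turn (deg) in tool axes to put TCP at x,y,z pointing down with closing line at world angle deg"""
    s=arm.get_state(); A=R.from_quat(s["eef_rot"])
    best=None
    for k in(0,180):
        t=np.radians(deg+k); yv=np.array([np.cos(t),np.sin(t),0]); zv=np.array([0,0,-1.])
        B=R.from_matrix(np.c_[np.cross(yv,zv),yv,zv]); r=(A.inv()*B).as_rotvec(degrees=True)
        if best is None or np.linalg.norm(r)<np.linalg.norm(best): best=r
    print("t",round(s["t"],2),"q6",s["joint_positions"][5].round(2),"shift",(A.inv().apply(np.array([x,y,z])-s["ee_pos"])*100).round(2),"turn",best.round(2))
E
python3 - <<'E'
from h import *
go(.679,.125,.36,-7.1)
E
```

```text
t 0.1 q6 -0.07 shift [-61.75 -21.6    4.42] turn [-7.000e-02  5.000e-02  8.095e+01]
```

Request:
apply_moves:
  rows:
    - [[-61.8, -21.6, 4.4, 0, 0, 81], [-61.8, -21.6, 4.4, 0, 0, 81], [-61.8, -21.6, 4.4, 0, 0, 81], [-61.8, -21.6, 4.4, 0, 0, 81], [-61.8, -21.6, 4.4, 0, 0, 81], [-61.8, -21.6, 4.4, 0, 0, 81], [-61.8, -21.6, 4.4, 0, 0, 81], [-61.8, -21.6, 4.4, 0, 0, 81], [-61.8, -21.6, 4.4, 0, 0, 81], [-61.8, -21.6, 4.4, 0, 0, 81], [-61.8, -21.6, 4.4, 0, 0, 81], [-61.8, -21.6, 4.4, 0, 0, 81], [-61.8, -21.6, 4.4, 0, 0, 81], [-61.8, -21.6, 4.4, 0, 0, 81], [-61.8, -21.6, 4.4, 0, 0, 81], [-61.8, -21.6, 4.4, 0, 0, 81], [-61.8, -21.6, 4.4, 0, 0, 81], [-61.8, -21.6, 4.4, 0, 0, 81]]
  claw: 0.2

```text
t: 1.9
ee_pos: [0.6787, 0.1261, 0.3619]
eef_rot: [0.749, 0.662, 0.001, 0.0]
contact_force: [-0.1, 0.4, 0.6]
grip_width: 0.598
gripper_force: 0.0
```

```bash
cat >> h.py <<'E'
def mask(p,vmin=165,smax=148):
    h=cv2.cvtColor(p,cv2.COLOR_RGB2HSV)
    m=((h[:,:,2]>vmin)&(h[:,:,1]<smax)&(h[:,:,0]>12)&(h[:,:,0]<32)).astype(np.uint8)*255
    return cv2.morphologyEx(m,cv2.MORPH_OPEN,np.ones((3,3)))
def rects(p,K,D,E,z,m=None,amin=300):
    m=mask(p) if m is None else m
    cs,_=cv2.findContours(m,cv2.RETR_EXTERNAL,cv2.CHAIN_APPROX_NONE)
    for c in cs:
        if cv2.contourArea(c)<amin: continue
        q=c.reshape(-1,2); w=cast(q,K,D,E,z)[:,:2]
        (cx,cy),(a,b),an=cv2.minAreaRect((w*1000).astype(np.float32))
        if a<b:a,b,an=b,a,an-90
        print(q.mean(0).round(),"c",round(cx,1),round(cy,1),"size",round(a,1),round(b,1),"deg",round(an,1))
E
python3 - <<'E'
from h import *
p,K,D,E=cam("wrist"); cv2.imwrite("pics/w1.png",p[:,:,::-1]); print(E.round(3)); rects(p,K,D,E,.016)
E
```

```text
[[ 0.992 -0.118 -0.034  0.688]
 [-0.123 -0.945 -0.304  0.203]
 [ 0.003  0.306 -0.952  0.331]
 [ 0.     0.     0.     1.   ]]
[213. 193.] c 571.3 116.0 size 123.4 30.8 deg 82.5
[ 60. 187.] c 425.2 141.1 size 112.1 29.0 deg 77.2
[323. 170.] c 680.0 126.0 size 119.1 15.2 deg 81.4
[631.  91.] c 958.6 165.9 size 152.6 25.2 deg -81.8
[581. 131.] c 944.7 147.0 size 200.6 70.5 deg -89.9
```

View pics/w1.png

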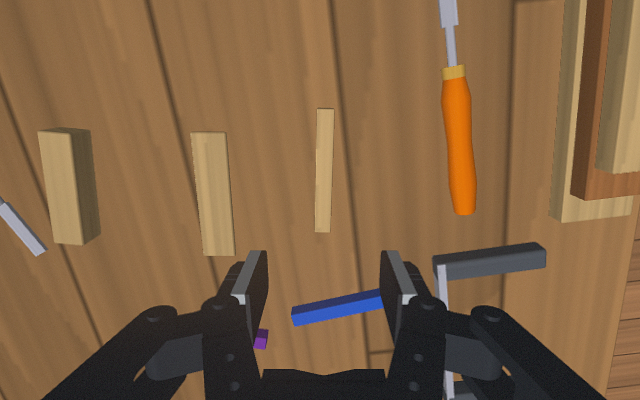

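The wrist view shows the stick at (323,170), measured at 119x15 mm, which agrees with the top view. The lath and the block lie to its left, and the clamp is at (490,258). Next: go down and grasp.

```bash
python3 - <<'E'
from h import *
p,K,D,E=cam("wrist"); rects(p,K,D,E,.016)
print(cast([[434,262],[436,300],[292,315]],K,D,E,0.03).round(3))
go(.680,.1255,.177,-8)
E
```

```text
[213. 193.] c 571.5 115.9 size 123.4 30.7 deg 82.3
[ 60. 187.] c 425.1 141.1 size 112.3 29.0 deg 77.1
[323. 170.] c 679.9 126.0 size 119.0 15.3 deg 81.5
[631.  90.] c 958.4 166.0 size 151.9 25.1 deg -81.9
[582. 131.] c 944.6 146.9 size 200.2 70.5 deg -90.0
[[ 0.777  0.028  0.03 ]
 [ 0.778 -0.017  0.03 ]
 [ 0.63  -0.016  0.03 ]]
t 2.0 q6 0.25 shift [-0.02  0.09 18.45] turn [ 0.05 -0.02  0.92]
```

Request:
apply_moves:
  rows:
    - [[0, 0.1, 4, 0, 0, 1], [0, 0.1, 8, 0, 0, 1], [0, 0.1, 12, 0, 0, 1], [0, 0.1, 15, 0, 0, 1], [0, 0.1, 17, 0, 0, 1], [0, 0.1, 17.8, 0, 0, 1], [0, 0.1, 18.2, 0, 0, 1], [0, 0.1, 18.4, 0, 0, 1], [0, 0.1, 18.4, 0, 0, 1], [0, 0.1, 18.4, 0, 0, 1]]

```text
t: 3.0
ee_pos: [0.6809, 0.1249, 0.1781]
eef_rot: [0.756, 0.655, 0.001, 0.001]
contact_force: [1.3, 0.2, -0.5]
grip_width: 0.597
gripper_force: 0.0
```

Request:
apply_moves:
  rows:
    - [[0, 0, 0, 0, 0, 0], [0, 0, 0, 0, 0, 0], [0, 0, 0, 0, 0, 0], [0, 0, 0, 0, 0, 0], [0, 0, 0, 0, 0, 0], [0, 0, 0, 0, 0, 0], [0, 0, 0, 0, 0, 0], [0, 0, 0, 0, 0, 0]]
  claw: -1
  squeeze: 40

```text
t: 3.8
ee_pos: [0.6807, 0.1249, 0.1772]
eef_rot: [0.756, 0.655, 0.0, 0.0]
contact_force: [0.5, 0.3, 5.4]
grip_width: 0.177
gripper_force: 40.8
```

Request:
apply_moves:
  rows:
    - [[0, 0, -1, 0, 0, 0], [0, 0, -3, 0, 0, 0], [0, 0, -6, 0, 0, 0], [0, 0, -10, 0, 0, 0], [0, 0, -14, 0, 0, 0], [0, 0, -17, 0, 0, 0], [0, 0, -18, 0, 0, 0], [0, 0, -18, 0, 0, 0]]

```text
t: 4.6
ee_pos: [0.6805, 0.1249, 0.3579]
eef_rot: [0.756, 0.655, 0.001, 0.001]
contact_force: [0.4, -0.1, -0.3]
grip_width: 0.173
gripper_force: 40.2
```

```bash
python3 - <<'E'
from h import *
go(.657,-.192,.36,-5.6); print(arm.get_state()["grip_width"])
E
```

```text
t 4.6 q6 0.27 shift [-31.7    2.16  -0.22] turn [ 0.13 -0.04 -2.54]
0.17306046769108843
```

Request:
apply_moves:
  rows:
    - [[-1, 0.1, 0, 0, 0, -0.2], [-3.5, 0.3, 0, 0, 0, -0.5], [-7, 0.6, 0, 0, 0, -1], [-11, 0.9, 0, 0, 0, -1.2], [-15, 1.2, 0, 0, 0, -1.5], [-19, 1.5, 0, 0, 0, -1.8], [-23, 1.7, 0, 0, 0, -2], [-26.5, 1.9, 0, 0, 0, -2.2], [-29.5, 2.1, 0, 0, 0, -2.4], [-31.2, 2.2, 0, 0, 0, -2.5], [-31.7, 2.2, -0.2, 0, 0, -2.5], [-31.7, 2.2, -0.2, 0, 0, -2.5], [-31.7, 2.2, -0.2, 0, 0, -2.5]]

```text
t: 5.9
ee_pos: [0.6577, -0.1908, 0.3585]
eef_rot: [0.741, 0.672, 0.0, -0.0]
contact_force: [0.0, -0.2, -0.3]
grip_width: 0.169
gripper_force: 40.2
```

```bash
python3 - <<'E'
from h import *
p,K,D,E=cam("wrist"); cv2.imwrite("pics/w2.png",p[:,:,::-1]); np.savez("w2.npz",p=p,K=K,D=D,E=E); rects(p,K,D,E,.02); print(arm.get_state()["ee_pos"])
E
```

```text
[356. 177.] c 687.8 -195.9 size 46.7 21.4 deg 84.4
[258. 216.] c 547.9 -278.0 size 267.9 237.0 deg 84.4
[ 64. 175.] c 414.7 -170.0 size 124.5 24.4 deg 84.1
[ 0.65769713 -0.19060158  0.35853473]
```

View pics/w2.png

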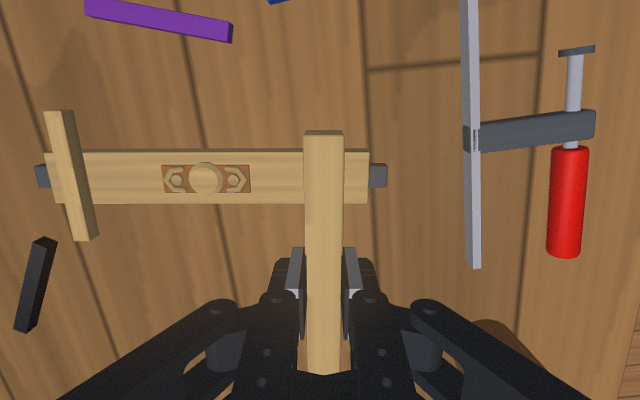

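The wrist view shows the stick held square over the rail. The rail's bare end is at column 368, the laid stick runs (58,112) to (85,240), and the carving is centred at (205,180). From this I compute the rail's axis and the target.

```bash
python3 - <<'E'
from h import *
d=np.load("w2.npz"); p,K,D,E=[d[k] for k in("p","K","D","E")]
m=mask(p,130,160)
cols=np.r_[112:155,258:295]
lo=np.array([[c,150+np.where(m[150:220,c])[0].max()+.5] for c in cols]); up=np.array([[c,130+np.where(m[130:200,c])[0].min()-.5] for c in cols])
L=cast(lo,K,D,E,.02)[:,:2]*1000; U=cast(up,K,D,E,.02)[:,:2]*1000
fl=np.polyfit(L[:,0],L[:,1],1); fu=np.polyfit(U[:,0],U[:,1],1)
print("edge angles",np.degrees(np.arctan([fl[0],fu[0]])),"width",np.polyval(fu,550)-np.polyval(fl,550))
r=np.array([[340+np.where(m[y,340:385])[0].max()+.5,y] for y in range(162,196)])
le=np.array([[np.where(m[y,20:60])[0].min()+19.5,y] for y in range(165,195)])
print(r[::8],le[::8])
Rr=np.median(cast(r,K,D,E,.02)[:,:2]*1000,0); Ll=np.median(cast(le,K,D,E,.02)[:,:2]*1000,0); print("ends",Rr,Ll,np.linalg.norm(Rr-Ll))
for x in(Rr[0],550): print("low edge y at",x,np.polyval(fl,x))
print("medallion",cast([[205,179]],K,D,E,.026))
q=m.copy(); q[:,100:]=0; q[142:208,75:]=0; q[145:205,:53]=0
rects(p,K,D,E,.036,q)
# held stick top edges
for z in(.36-.177+.016,):
    for rr in(140,360):
        row=np.where(m[rr,295:360])[0]+295; print(rr,row.min(),row.max(),cast([[(row.min()+row.max())/2,rr]],K,D,E,z))
E
```

```text
edge angles [-7.08864451 -4.40807955] width 83.4500576902889
[[384.5 162. ]
 [368.5 170. ]
 [368.5 178. ]
 [367.5 186. ]
 [384.5 194. ]] [[ 45.5 165. ]
 [ 19.5 173. ]
 [ 19.5 181. ]
 [ 19.5 189. ]]
ends [ 700.04270812 -197.42176867] [ 373.33803983 -166.07801277] 328.2047704101076
low edge y at 700.0427081230691 -240.99179369467905
low edge y at 550 -222.33318414401205
medallion [[ 0.551192   -0.18175799  0.026     ]]
[ 40. 366.] c 332.2 -370.2 size 89.5 10.2 deg 89.5
[ 18. 354.] c 309.8 -350.7 size 126.4 24.7 deg 88.9
[ 70. 318.] c 383.4 -313.0 size 159.5 43.1 deg -88.9
[ 28. 227.] c 383.1 -214.5 size 58.8 43.2 deg 89.7
[81. 26.] c 485.0 -49.0 size 53.1 27.1 deg -56.7
[ 61. 176.] c 427.3 -166.2 size 286.0 35.4 deg 87.9
140 295 359 [[ 0.66509257 -0.13218006  0.199     ]]
360 298 349 [[ 0.65388369 -0.23369234  0.199     ]]
```

```bash
python3 - <<'E'
from h import *
d=np.load("w2.npz"); p,K,D,E=[d[k] for k in("p","K","D","E")]
m=mask(p)
cols=np.r_[112:155,258:295]
f=lambda r0,r1,a:np.array([[c,r0+getattr(np.where(m[r0:r1,c])[0],a)()] for c in cols])
for a,(r0,r1) in(("max",(160,220)),("min",(135,170))):
    w=cast(f(r0,r1,a)+[0,.5 if a=="max" else -.5],K,D,E,.02)[:,:2]*1000; k=np.polyfit(w[:,0],w[:,1],1); print(a,np.degrees(np.arctan(k[0])),"y@550",np.polyval(k,550))
q=m.copy(); q[:,98:]=0; q[145:205,80:]=0; q[145:205,:50]=0; q[:105]=0;q[245:]=0
rects(p,K,D,E,.036,q)
for rr in(140,180,220,360):
    row=np.where(m[rr,298:350])[0]+298; print(rr,row.min(),row.max(),cast([[(row.min()+row.max())/2,rr]],K,D,E,.199))
E
```

```text
max -5.587545797987692 y@550 -206.64989594081973
min -5.334212381878615 y@550 -157.8641739141336
[ 64. 176.] c 427.8 -167.0 size 118.0 23.2 deg 84.1
140 303 342 [[ 0.66342179 -0.13201655  0.199     ]]
180 298 349 [[ 0.6622962  -0.14740525  0.199     ]]
220 305 341 [[ 0.66048654 -0.16389809  0.199     ]]
360 308 338 [[ 0.65365168 -0.23366929  0.199     ]]
```

The rail axis is at -5.5° with its centre near (550.5, -182.2). The stick is square to it already. Now I lower the stick to the mirrored spot, 108 mm out from the rail's middle.

```bash
python3 - <<'E'
from h import *
go(.658,-.1945,.199,-5.5)
E
```

```text
t 5.95 q6 -0.24 shift [-0.39  0.07 15.95] turn [-0.01 -0.03 -0.05]
```

Request:
apply_moves:
  rows:
    - [[-0.2, 0, 2, 0, 0, 0], [-0.4, 0.1, 5, 0, 0, 0], [-0.4, 0.1, 9, 0, 0, 0], [-0.4, 0.1, 12, 0, 0, 0], [-0.4, 0.1, 14, 0, 0, 0], [-0.4, 0.1, 15, 0, 0, 0], [-0.4, 0.1, 15.5, 0, 0, 0], [-0.4, 0.1, 15.8, 0, 0, 0], [-0.4, 0.1, 15.9, 0, 0, 0], [-0.4, 0.1, 15.9, 0, 0, 0], [-0.4, 0.1, 15.9, 0, 0, 0]]

```text
t: 7.05
ee_pos: [0.6582, -0.1962, 0.2007]
eef_rot: [0.741, 0.671, 0.0, 0.001]
contact_force: [0.3, -0.4, -0.7]
grip_width: 0.174
gripper_force: 40.2
```

Request:
apply_moves:
  rows:
    - [[0.1, 0, 0.1, 0, 0, 0], [0.15, 0, 0.2, 0, 0, 0], [0.15, 0, 0.25, 0, 0, 0], [0.15, 0, 0.3, 0, 0, 0], [0.15, 0, 0.3, 0, 0, 0], [0.15, 0, 0.3, 0, 0, 0]]

```text
t: 7.65
ee_pos: [0.6582, -0.1946, 0.1973]
eef_rot: [0.741, 0.671, 0.0, 0.0]
contact_force: [-3.4, 1.7, 6.3]
grip_width: 0.171
gripper_force: 40.9
```

Request:
apply_moves:
  rows:
    - [[0, 0, 0, 0, 0, 0], [0, 0, 0, 0, 0, 0], [0, 0, 0, 0, 0, 0], [0, 0, 0, 0, 0, 0], [0, 0, 0, 0, 0, 0], [0, 0, 0, 0, 0, 0]]
  claw: -0.2

```text
t: 8.25
ee_pos: [0.6581, -0.1947, 0.1966]
eef_rot: [0.741, 0.671, 0.0, 0.0]
contact_force: [0.9, 0.1, 0.3]
grip_width: 0.399
gripper_force: 0.0
```

Request:
apply_moves:
  rows:
    - [[0, 0, -1, 0, 0, 0], [0, 0, -3, 0, 0, 0], [0, 0, -6, 0, 0, 0], [0, 0, -10, 0, 0, 0], [0, 0, -14, 0, 0, 0], [0, 0, -16, 0, 0, 0], [0, 0, -16, 0, 0, 0], [0, 0, -16, 0, 0, 0]]

```text
t: 9.05
ee_pos: [0.658, -0.1946, 0.3567]
eef_rot: [0.741, 0.671, 0.0, 0.0]
contact_force: [0.4, 0.6, -0.7]
grip_width: 0.398
gripper_force: 0.0
```

```bash
python3 - <<'E'
from h import *
p,K,D,E=cam("wrist"); cv2.imwrite("pics/w3.png",p[:,:,::-1]); np.savez("w3.npz",p=p,K=K,D=D,E=E); print(arm.get_state()["ee_pos"])
go(.591,.344,.36,91.4)
E
```

```text
[ 0.65799682 -0.1946278   0.35516686]
t 9.1 q6 -0.24 shift [ 52.94 -11.97  -0.43] turn [-1.300e-01  6.000e-02  8.295e+01]
```

View pics/w3.png

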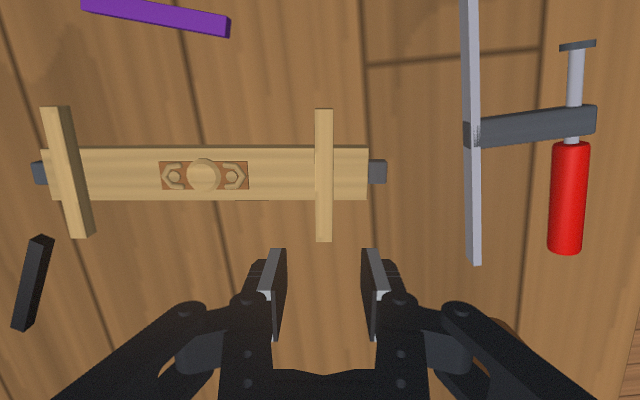

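The wrist view shows the stick lying square across the bare end. It spans rows 108–241 with the rail at rows 149–199, so the overhangs are even. Next I go to the next rail.

Request:
apply_moves:
  rows:
    - [[52.9, -12, -0.4, 0, 0, 83], [52.9, -12, -0.4, 0, 0, 83], [52.9, -12, -0.4, 0, 0, 83], [52.9, -12, -0.4, 0, 0, 83], [52.9, -12, -0.4, 0, 0, 83], [52.9, -12, -0.4, 0, 0, 83], [52.9, -12, -0.4, 0, 0, 83], [52.9, -12, -0.4, 0, 0, 83], [52.9, -12, -0.4, 0, 0, 83], [52.9, -12, -0.4, 0, 0, 83], [52.9, -12, -0.4, 0, 0, 83], [52.9, -12, -0.4, 0, 0, 83], [52.9, -12, -0.4, 0, 0, 83], [52.9, -12, -0.4, 0, 0, 83], [52.9, -12, -0.4, 0, 0, 83], [52.9, -12, -0.4, 0, 0, 83], [52.9, -12, -0.4, 0, 0, 83], [52.9, -12, -0.4, 0, 0, 83]]
  claw: 1

```text
t: 10.9
ee_pos: [0.591, 0.343, 0.3609]
eef_rot: [1.0, 0.011, 0.0, -0.0]
contact_force: [-0.6, 0.5, -0.2]
grip_width: 1.002
gripper_force: 0.0
```

```bash
python3 - <<'E'
from h import *
p,K,D,E=cam("wrist"); cv2.imwrite("pics/w4.png",p[:,:,::-1]); np.savez("w4.npz",p=p,K=K,D=D,E=E); rects(p,K,D,E,.02,amin=1000)
go(.591,.344,.180,91.4)
E
```

```text
[550. 201.] c 572.0 123.7 size 121.3 30.1 deg 82.4
[323. 129.] c 590.1 344.0 size 295.1 48.6 deg 1.4
t 10.95 q6 2.02 shift [ 1.000e-02 -8.000e-02  1.809e+01] turn [-0.01 -0.01 -0.08]
```

View pics/w4.png

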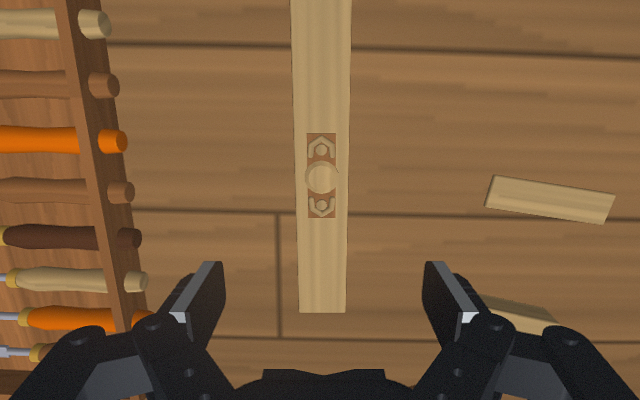

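The wrist view shows the rail centred at column 322 with its medallion at (321,177). It agrees with the top view to within 1 mm, and the space around it is clear. Next: go down and grasp at the middle.

Request:
apply_moves:
  rows:
    - [[0, -0.1, 4, 0, 0, 0], [0, -0.1, 8, 0, 0, 0], [0, -0.1, 12, 0, 0, 0], [0, -0.1, 15, 0, 0, 0], [0, -0.1, 17, 0, 0, 0], [0, -0.1, 18, 0, 0, 0], [0, -0.1, 18.5, 0, 0, 0], [0, -0.1, 18.7, 0, 0, 0], [0, -0.1, 18.7, 0, 0, 0], [0, -0.1, 18.7, 0, 0, 0]]

```text
t: 11.95
ee_pos: [0.5911, 0.3448, 0.1752]
eef_rot: [1.0, 0.012, 0.001, -0.001]
contact_force: [-0.5, 0.1, 0.7]
grip_width: 1.001
gripper_force: 0.0
```

Request:
apply_moves:
  rows:
    - [[0, 0, 0, 0, 0, 0], [0, 0, 0, 0, 0, 0], [0, 0, 0, 0, 0, 0], [0, 0, 0, 0, 0, 0], [0, 0, 0, 0, 0, 0], [0, 0, 0, 0, 0, 0], [0, 0, 0, 0, 0, 0], [0, 0, 0, 0, 0, 0], [0, 0, 0, 0, 0, 0]]
  claw: -1
  squeeze: 80

```text
t: 12.85
ee_pos: [0.591, 0.3447, 0.1746]
eef_rot: [1.0, 0.012, 0.001, -0.0]
contact_force: [0.3, -0.2, 4.7]
grip_width: 0.564
gripper_force: 86.1
```

Request:
apply_moves:
  rows:
    - [[0, 0, -1, 0, 0, 0], [0, 0, -3, 0, 0, 0], [0, 0, -6, 0, 0, 0], [0, 0, -9, 0, 0, 0], [0, 0, -12, 0, 0, 0], [0, 0, -14.5, 0, 0, 0], [0, 0, -16, 0, 0, 0], [0, 0, -16, 0, 0, 0], [0, 0, -16, 0, 0, 0]]

```text
t: 13.75
ee_pos: [0.5906, 0.3445, 0.3322]
eef_rot: [1.0, 0.012, -0.001, 0.0]
contact_force: [0.3, 0.6, -2.3]
grip_width: 0.562
gripper_force: 85.4
```

```bash
python3 - <<'E'
from h import *
p,K,D,E=cam("wrist"); cv2.imwrite("pics/w5.png",p[:,:,::-1]); np.savez("w5.npz",p=p,K=K,D=D,E=E); s=arm.get_state(); print(s["ee_pos"],s["contact_force"],s["wrist_torque"])
z=s["ee_pos"][2]-.174+.02; rects(p,K,D,E,z,amin=2000)
go(.5505,-.182,.34,84.5)
E
```

```text
[0.59060002 0.34448269 0.33135227] [ 0.32570739 -0.25450627 -2.48057215] [-0.03015089 -0.00927541  0.01585447]
[343. 311.] c 575.6 337.4 size 55.2 21.7 deg 3.4
[380. 184.] c 622.7 323.3 size 148.1 7.4 deg 1.6
[353. 134.] c 646.2 334.9 size 100.5 11.4 deg 2.3
[309.  97.] c 663.2 350.5 size 65.8 7.7 deg 2.4
[275. 177.] c 621.8 361.9 size 148.0 11.7 deg 1.3
t 13.8 q6 2.02 shift [-5.26 52.54 -0.77] turn [0.1  0.17 6.85]
```

View pics/w5.png

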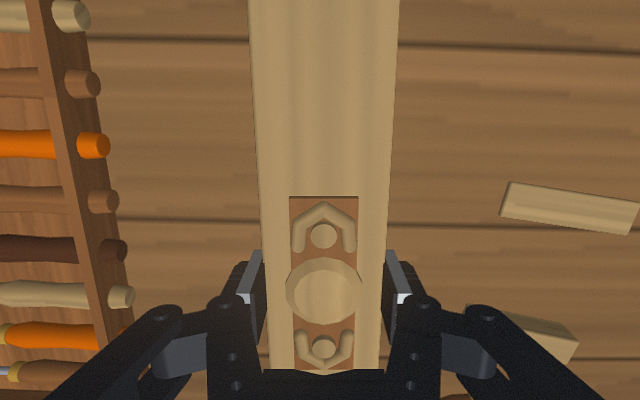

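The wrist view shows the rail held at its middle between the pads, with the carving medallion at (324,290). Next I carry it over the lower rail.

```bash
python3 - <<'E'
from h import *
d=np.load("w5.npz"); p,K,D,E=[d[k] for k in("p","K","D","E")]
print(cast([[324,288]],K,D,E,.331-.174+.026))
m=mask(p,140,155)
c=[]
for r in range(20,180,8):
    x=np.where(m[r,200:450])[0]+200; c.append([(x.min()+x.max())/2,r])
w=cast(c,K,D,E,.331-.174+.02); k=np.polyfit(w[:,0],w[:,1],1); print("deg",np.degrees(np.arctan(k[0])),"y at TCP",np.polyval(k,.5906))
E
```

```text
[[0.59375987 0.34328659 0.183     ]]
deg 0.44898186523205236 y at TCP 0.3440165819519466
```

Request:
apply_moves:
  rows:
    - [[-0.1, 1, -0.1, 0, 0, 0.1], [-0.3, 3, -0.3, 0, 0, 0.4], [-0.6, 6, -0.8, 0, 0, 0.8], [-1, 10, -0.8, 0, 0, 1.3], [-1.4, 14, -0.8, 0, 0, 1.8], [-1.8, 18, -0.8, 0, 0, 2.3], [-2.2, 22, -0.8, 0, 0, 2.9], [-2.6, 26, -0.8, 0, 0, 3.4], [-3, 30, -0.8, 0, 0, 3.9], [-3.4, 34, -0.8, 0, 0, 4.4], [-3.8, 38, -0.8, 0, 0, 5], [-4.2, 42, -0.8, 0, 0, 5.5], [-4.6, 46, -0.8, 0, 0, 6], [-4.9, 49, -0.8, 0, 0, 6.4], [-5.1, 51, -0.8, 0, 0, 6.7], [-5.3, 52.2, -0.8, 0, 0, 6.8], [-5.3, 52.5, -0.8, 0, 0, 6.9], [-5.3, 52.5, -0.8, 0, 0, 6.9], [-5.3, 52.5, -0.8, 0, 0, 6.9], [-5.3, 52.5, -0.8, 0, 0, 6.9]]

```text
t: 15.8
ee_pos: [0.5503, -0.1806, 0.3417]
eef_rot: [0.999, -0.048, 0.0, -0.0]
contact_force: [-0.4, 0.3, -1.2]
grip_width: 0.565
gripper_force: 85.4
```

```bash
python3 - <<'E'
from h import *
go(.549,-.182,.216,84.5)
E
```

```text
t 15.8 q6 1.29 shift [-0.12  0.16 12.57] turn [-0.01 -0.    0.04]
```

Request:
apply_moves:
  rows:
    - [[-0.1, 0.1, 1, 0, 0, 0], [-0.1, 0.1, 3, 0, 0, 0], [-0.1, 0.1, 5.5, 0, 0, 0], [-0.1, 0.1, 8, 0, 0, 0], [-0.1, 0.1, 10, 0, 0, 0], [-0.1, 0.1, 11.3, 0, 0, 0], [-0.1, 0.1, 11.9, 0, 0, 0], [-0.1, 0.1, 12.1, 0, 0, 0], [-0.1, 0.1, 12.1, 0, 0, 0], [-0.1, 0.1, 12.1, 0, 0, 0], [-0.1, 0.1, 12.1, 0, 0, 0]]

```text
t: 16.9
ee_pos: [0.5493, -0.1825, 0.2217]
eef_rot: [0.999, -0.048, 0.001, 0.0]
contact_force: [-0.4, -0.9, -0.9]
grip_width: 0.562
gripper_force: 85.4
```

```bash
python3 - <<'E'
from h import *
a,*_=cam("scene"); b,*_=cam("top"); np.savez("st.npz",a=a,b=b)
z=lambda p,x,y:cv2.resize(p[y:y+160,x:x+160,::-1],(400,400),interpolation=cv2.INTER_CUBIC)
cv2.imwrite("pics/s1.png",np.hstack([z(a,160,155),z(b,320,100)]))
go(.549,-.182,.210,84.5); print(arm.get_state()["ee_pos"],arm.get_state()["contact_force"])
E
```

```text
t 17.0 q6 1.28 shift [-0.03 -0.05  1.13] turn [ 0.01 -0.06 -0.05]
[ 0.54919871 -0.18247713  0.22129087] [ 0.06237524  0.2871751  -1.50486938]
```

View pics/s1.png

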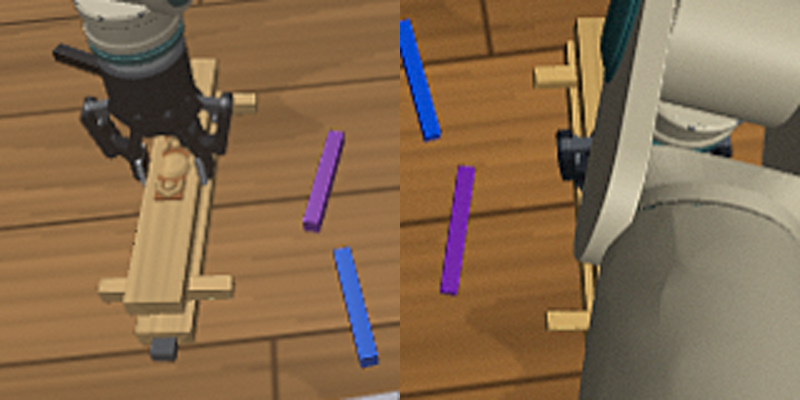

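The scene view (left crop) shows the held rail above both sticks. I check its end corners against the lower rail's.

```bash
python3 - <<'E'
from h import *
p,K,D,E=cam("scene")
f=lambda q,z:print(z,(cast(np.array(q)/2.5+[160,155],K,D,E,z)*1000).round(1)[:,:2])
f([[125,303],[182,305]],.0673)   # held end, top edge
f([[137,332],[192,336]],.020)  # lower end top edge
z=cv2.resize(p[235:310,190:260,::-1],(700,750),interpolation=cv2.INTER_NEAREST)[:600]
cv2.imwrite("pics/s2.png",z)
E
```

```text
0.0673 [[ 698.9 -216.5]
 [ 706.8 -168. ]]
0.02 [[ 698.  -216.4]
 [ 707.9 -167.8]]
```

View pics/s2.png

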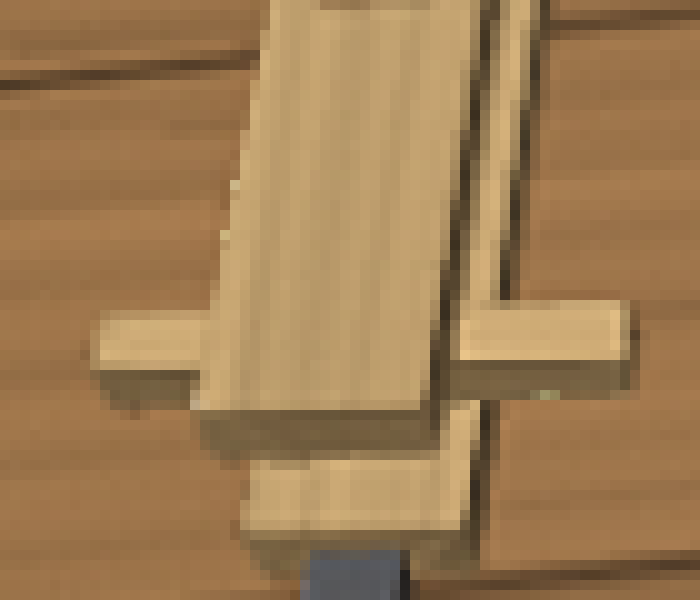

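The held rail's end corners at px (210,276) and (234,276) fall within about 2 mm of the lower rail's at (214,288) and (237,288). It is aligned, so I lower it gently.

Request:
apply_moves:
  rows:
    - [[0, 0, 0.2, 0, 0, 0], [0, 0, 0.4, 0, 0, 0], [0, 0, 0.6, 0, 0, 0], [0, 0, 0.75, 0, 0, 0], [0, 0, 0.85, 0, 0, 0], [0, 0, 0.9, 0, 0, 0], [0, 0, 0.95, 0, 0, 0], [0, 0, 0.95, 0, 0, 0], [0, 0, 0.95, 0, 0, 0]]

```text
t: 17.95
ee_pos: [0.5491, -0.1824, 0.2112]
eef_rot: [0.999, -0.048, 0.0, -0.0]
contact_force: [0.4, 0.6, -1.6]
grip_width: 0.566
gripper_force: 85.4
```

Request:
apply_moves:
  rows:
    - [[0, 0, 0.03, 0, 0, 0], [0, 0, 0.06, 0, 0, 0], [0, 0, 0.06, 0, 0, 0], [0, 0, 0.06, 0, 0, 0]]

```text
t: 18.35
ee_pos: [0.5491, -0.1824, 0.2107]
eef_rot: [0.999, -0.048, 0.0, -0.0]
contact_force: [0.5, -0.8, -1.6]
grip_width: 0.565
gripper_force: 85.5
```

Request:
apply_moves:
  rows:
    - [[0, 0, 0.03, 0, 0, 0], [0, 0, 0.06, 0, 0, 0], [0, 0, 0.09, 0, 0, 0], [0, 0, 0.09, 0, 0, 0], [0, 0, 0.09, 0, 0, 0]]

```text
t: 18.85
ee_pos: [0.5491, -0.1824, 0.2106]
eef_rot: [0.999, -0.048, 0.0, 0.0]
contact_force: [-4.2, 2.0, 5.7]
grip_width: 0.563
gripper_force: 86.3
```

Request:
apply_moves:
  rows:
    - [[0, 0, 0, 0, 0, 0], [0, 0, 0, 0, 0, 0], [0, 0, 0, 0, 0, 0], [0, 0, 0, 0, 0, 0], [0, 0, 0, 0, 0, 0], [0, 0, 0, 0, 0, 0], [0, 0, 0, 0, 0, 0]]
  claw: 1

```text
t: 19.55
ee_pos: [0.5491, -0.1824, 0.2097]
eef_rot: [0.999, -0.048, 0.0, -0.0]
contact_force: [0.0, 0.4, 0.7]
grip_width: 1.0
gripper_force: 0.0
```

Request:
apply_moves:
  rows:
    - [[0, 0, -1, 0, 0, 0], [0, 0, -3, 0, 0, 0], [0, 0, -6, 0, 0, 0], [0, 0, -10, 0, 0, 0], [0, 0, -14, 0, 0, 0], [0, 0, -16, 0, 0, 0], [0, -5, -16, 0, 0, 0], [0, -10, -16, 0, 0, 0], [0, -15, -16, 0, 0, 0], [0, -20, -16, 0, 0, 0], [0, -25, -16, 0, 0, 0], [0, -30, -16, 0, 0, 0], [0, -30, -16, 0, 0, 0], [0, -30, -16, 0, 0, 0], [0, -30, -16, 0, 0, 0]]

```text
t: 21.05
ee_pos: [0.578, 0.1154, 0.3702]
eef_rot: [0.999, -0.049, 0.0, 0.0]
contact_force: [0.2, -0.0, -0.7]
grip_width: 1.002
gripper_force: 0.0
```

```bash
python3 - <<'E'
from h import *
a,*_=cam("scene"); b,K,D,E=cam("top")
z=lambda p,x,y:cv2.resize(p[y:y+160,x:x+160,::-1],(400,400),interpolation=cv2.INTER_CUBIC)
cv2.imwrite("pics/s3.png",np.hstack([z(a,160,155),z(b,320,100)]))
m=mask(b); q=np.zeros_like(m); q[105:219,380:425]=m[105:219,380:425]
q[124:137]=0
rects(b,K,D,E,.056,q)
E
```

```text
[406. 178.] c 538.7 -182.0 size 185.8 48.7 deg -5.4
```

View pics/s3.png

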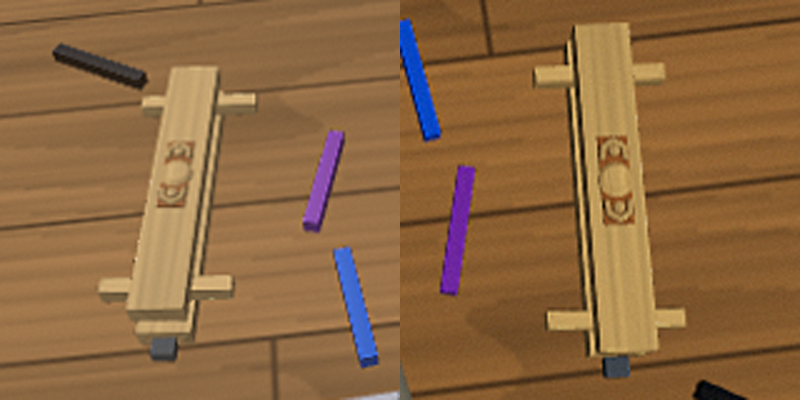

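Both views show the rail level on both sticks, carving up. Its angle is -5.4° against -5.5° for the lower rail, and it sits about 1 mm off that rail's axis. I hand it in.

```bash
python3 -c "
from plant import arm
print(arm.job_done())"
```

```text
the job is handed in; nothing more can be done
None
```

The stick now lies crosswise on the bare end, the second rail rests on both sticks with its carving up, about 1 mm and 0.1° off the lower rail, and the job is handed in at about 21 s of the 54 s allowed.

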